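# Set the side guide of the desk punch and slide the note block against it

### The job

On the desk paper punch, turn the crank wheel bit by bit until the pointer of the side guide stands opposite the gap of the forked tab, within its width (not the round tab); move the guide with the wheel only, do not push it by hand. Then slide the note block along the bed, without lifting it, until its long edge lies flat against the guide, leaving the guide at its setting. Leave the other things on the desk and on the punch where they are.

Things in the scene. Friction and masses are not known exactly. Their poses are not given: they have to be found in the camera images.
- punch: Grey metal desk punch, fixed. Origin on the desk at mid-length; x away from the robot, y along its length (left at yaw 0), z up. Bed: 430 mm long (y), x -130 to +35 mm, top 20 mm above the desk. Behind it the housing, x +35 to +110 mm, top 70 mm above the desk, white tick scale on top. Crank wheel at the bed's -y end, guide in the middle, note block at the +y end.
- wheel_centre (a point): Centre of the top face of the crank wheel, on its vertical axis, 52 mm above the desk. The wheel is a flat aluminium disc of 110 mm diameter, 12 mm thick, with a hub button of 24 mm diameter, 8 mm high. At x = -55, y = -135 mm of the punch. z up.
- crank_handle (a point): Half-way up the black upright finger handle of the crank wheel: 18 mm diameter, 45 mm high, on the wheel's top face 42 mm from its axis; this point 74.5 mm, the handle's top 97 mm above the desk. Pushed with shut fingers square to the line from axis to handle it takes about 7 N; it stays where it is left (stiff friction, no spring). It can also be gripped.
- wheel (a joint): Crank wheel angle, rad, growing clockwise seen from above; at 0 the handle is on the robot side (-x of the punch) of the axis. Stops at -6 and 6. A screw moves the guide 10 mm per rad: clockwise moves guide and pointer to +y of the punch (away from the wheel, towards the note block), anticlockwise towards the wheel.
- pointer_tip (a point): Tip of the dark 3.5 mm wide pointer blade that is fixed to the guide and lies above the top of the housing, pointing to +x; 75 mm above the desk. It moves along the punch's y with the guide, up to 60 mm either way from the middle.
- fork_gap (a point): Forked tab: fixed dark steel tab on the housing, 32 x 34.5 x 14 mm, two prongs to the robot side, 10.5 mm gap between. Point: mid-gap at the prong fronts, 77 mm above the desk; axes as the punch. It is 30 to 46 mm to one side of the punch's middle; a round tab (34 mm, no gap) is on the other side; sides vary. Pointer is right when its y in the punch frame equals this point's.
- guide_face (a point): Point on the guide's flat +y face, which the note block is to lie against, 35 mm above the desk; axes as the punch. The guide is an aluminium bar along x, 12 mm thick, 142 mm long (70 mm to the robot side of this point, 72 mm beyond), top 55 mm above the desk. The face is 6 mm to the +y side of the pointer. The screw locks it: a push on it below about 25 N does not move it.
- pad_centre (a point): Centre of the loose white note block on the bed: 120 mm along its x (long edge, roughly along the punch's x), 90 mm along y, 30 mm high, 0.25 kg; point 35 mm above the desk. Starts clear of every guide setting, slightly turned. About 2 N slide it; pushed to -y at the middle of its outer long face, with 10 N at the end, it squares against the guide, then 45 mm from point to guide face.
- stapler: Black stapler lying on the desk beyond the +y end of the punch, 140 x 36 x 48 mm, origin at the centre of its underside. To be left alone.
- mug: White mug, 80 mm diameter, 95 mm high, on the desk beyond the -y end of the punch, origin at the centre of its underside. To be left alone.
- eraser: White eraser, 30 x 65 x 18 mm, lying on top of the housing at its -y end, origin at the centre of its underside. To be left alone.
There are look-alikes about, which are no part of the job. What is shaped like the part that bears pad_centre but purple or turquoise is not meant.

How it is judged:
By the outcome, as a careful person would: the job done as asked, in the order asked, and still so for the second after the job is handed in, with the robot touching nothing.
It also fails if it takes over 58 s, if anything falls off the work surface, if the arm or the gripper's body presses on something with over 40 N, if the wrist force passes 120 N, or if a joint passes its speed limit or range.

### The arm

A 6-joint arm with a two-finger parallel gripper is mounted at the origin on the work surface. World frame = base frame: x ahead of the robot, y to its left, z up, the work surface at z = 0. Lengths are in m, angles in rad, forces in N, time in s.
With the tool pointing down it reaches from about 0.3 to 0.75 m from the base axis. Payload 8.5 kg.
Tool frame: the origin (TCP) lies midway between the tips of the shut fingers; the grasp point (between the pads) lies 19 mm behind it (env.grasp_offset is the distance from the TCP to the grasp point, in m); z points along the fingers, y is the direction in which the jaws open and shut (so a half turn about z gives the same grasp; the last joint's range is limited). The gripper opens to 85 mm and grips with 20 to 120 N. Pads are 22 mm wide; open, the fingers measure 114 mm over their backs; the gripper's body (76 mm by 85 mm) begins 54 mm behind the grasp point. The pads swing forward as they close: fully open they stand 13 mm farther back than shut.
Start: joints at [-1.546, 0.381, 1.297, -0, 1.464, -0.215], TCP at [0.131, -0.534, 0.231] pointing down, gripper open.
Joint ranges: [-3.11, 3.11], [-0.89, 2.33], [0.22, 2.48], [-1.42, 4.56], [0.17, 2.85], [-2.88, 2.88]. Speed limits (rad/s): [2.39, 2.39, 3.14, 3.14, 3.14, 3.14].

### API

Orientations are given as a 3x3 rotation matrix whose columns are the frame's x, y, z axes.
In Python, from station import env gives the robot as it stands.
- The arm moves only by the tool arm_command, never from a script. Its argument "motion" is one flat list of numbers, 5 for each row, row after row: the gripper's target within -1 to 1 (fully open at 1, half-way at 0, shut at -1), then the shift along the tool's x, y, z as a fraction of full scale, then the turn about the tool's z as a fraction of full scale. A call has 1 to 12 rows; each row is the pose to reach, as a shift and turn from the pose commanded when the call began, along the tool's axes at that moment, turning the shorter way round; what a row does not reach only later rows make up. Full scale, the value 1, is 0.4 m for a shift and 180 degrees for a turn. A row lasts 1/8 s, in which the tool goes at most 62.5 mm and 10.7 degrees, less where a joint would pass 70% of its speed; a pose out of reach is approached as far as the arm can. A call with a number of a shift or a turn outside -1 to 1 is refused whole. A call with a gripper value outside its range is refused whole. The fingers move at their own pace and stop on an object; the grip force is fixed at half the most. Time passes only in rows, so rows that repeat a pose let the fingers close. It gives the time, the measured TCP pose, the force and the opening at its end, in the units of the state.
- env.get_state(): the state, without advancing time (a new reading comes with each control period).
- env.read_camera(name): name is "scene" or "top"; returns a dict with "frame" (420x560x3 uint8, red, green, blue), "z_map" (420x560 float32, m along the optical axis (not along the pixel's ray), 0 where there is no reading), "fov_y" (degrees; the focal length in pixels is half the picture's height over the tangent of half this angle, whatever the lens; pixels are square), "cx", "cy" (the principal point, pixels), "R" (3x3) and "t" (3): a world point X has camera coordinates R X + t. Camera axes: x right, y down, z forward; pixel columns grow to the right and rows downward; lengths in m; the calibration is good to about 2 mm. A picture is of the moment at which its call begins.
- env.hand_in(): hands the job in, once; it reports no verdict.
The state is a dict: "clock": time; "joint_positions": joint angles; "joint_vel": joint speeds; "tau": joint torques, N m; "tool_pos": TCP position; "tcp_rot": TCP orientation; "contact_force": force on the tool from outside, world axes, zero at the start; "torque": the same for the moment, N m; "gripper_width": opening from 0.0 (shut) to 1.0 (fully open).
Only numpy, scipy, OpenCV 4.12 (cv2) and the standard library are available. Lean on these libraries where they do the work, as an engineer would, in place of code of your own. Each camera call takes 0.05 s, during which the arm holds its last target. There are 200 camera calls.

## Working session

There is one attempt and no reset: what is moved stays moved. The work goes in short steps, Python scripts to look and compute and a tool call to move; the robot and the scene stay as the last step left them, time stands still between calls to the robot, and variables do not carry over. Pictures are saved under pics/ and viewed, about 8 in all and at most 12, crops included, and the job is handed in when it is done.

Besides the shell and the picture viewer there is one more tool, called after "Request:" as name(argument=value, ...) on one line, values as JSON. arm_command: Moves the arm, as the interface text tells. Its arguments: {"type":"object","properties":{"motion":{"type":"array"}},"required":["motion"]}

```bash
mkdir -p pics
cat > h.py <<'E'
import numpy as np, cv2
from station import env
def cam(n):
    c=env.read_camera(n); c['f']=c['frame'].shape[0]/2/np.tan(np.radians(c['fov_y'])/2); return c
def save(c,name): cv2.imwrite('pics/'+name,c['frame'][:,:,::-1])
def ray(c,u,v,z):
    d=c['R'].T@np.array([(u-c['cx'])/c['f'],(v-c['cy'])/c['f'],1]); o=-c['R'].T@c['t']
    return o+d*(z-o[2])/d[2]
def proj(c,X):
    p=c['R']@np.array(X)+c['t']; return c['f']*p[:2]/p[2]+[c['cx'],c['cy']]
def cloud(c):
    z=c['z_map']; v,u=np.indices(z.shape)
    P=np.stack([(u-c['cx'])/c['f']*z,(v-c['cy'])/c['f']*z,z],-1)
    W=(P-c['t'])@c['R']; W[z==0]=np.nan; return W
E
python3 - <<'E'
from h import *
for n in('scene','top'):
    c=cam(n); save(c,n+'0.png'); print(n,c['f'],c['cx'],c['cy'],-c['R'].T@c['t'],c['R'].round(2).tolist())
    np.savez('/tmp/'+n,**c)
print(env.get_state())
E
```

```text
scene 436.1960392044874 290.7898843771903 206.3891676495706 [1.31763792 0.10409135 0.71592454] [[-0.09, 1.0, 0.02], [0.63, 0.07, -0.78], [-0.77, -0.06, -0.63]]
top 387.6218653223202 283.39964615858065 214.37314040241674 [0.39791278 0.06833328 0.9710093 ] [[0.01, -1.0, -0.0], [-0.99, -0.0, -0.14], [0.14, 0.0, -0.99]]
{'clock': 0.1, 'joint_positions': array([-1.54628155e+00,  3.81141214e-01,  1.29816998e+00, -2.79449322e-05,
        1.46357117e+00, -2.15263101e-01]), 'joint_vel': array([ 0.00112567, -0.00203036, -0.00400396,  0.00072339, -0.00050836,
        0.00033069]), 'tau': array([ 4.14511829e-03, -4.49222374e+01, -2.31657618e+01, -1.47589776e-04,
        3.65875705e-03,  8.09730736e-07]), 'tool_pos': array([ 0.13062164, -0.53399849,  0.2307718 ]), 'tcp_rot': array([[ 9.71390043e-01,  2.37489749e-01, -5.93898100e-05],
       [ 2.37489627e-01, -9.71389220e-01,  1.28863861e-03],
       [ 2.48347840e-04, -1.26587518e-03, -9.99999168e-01]]), 'contact_force': array([-0.14569581,  0.16016655,  0.18985769]), 'torque': array([0.00535253, 0.0643723 , 0.04029362]), 'gripper_width': 1.0011635310439677}
```

View pics/top0.png

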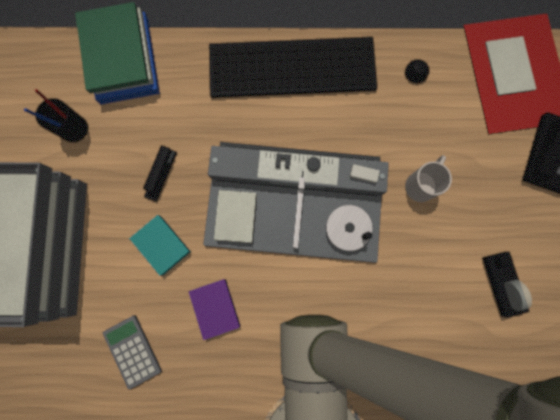

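View pics/scene0.png

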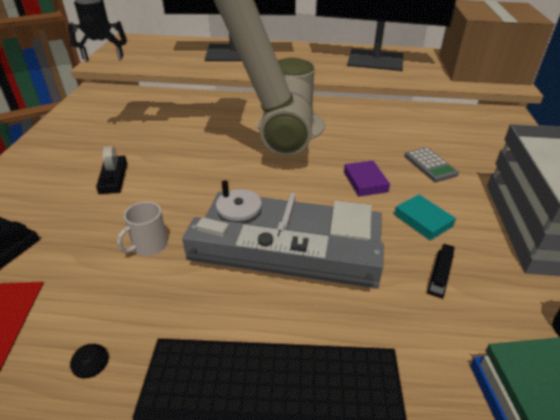

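The top view shows the wheel at (350,228) with its handle at (367,236), the forked tab at (283,160), the round tab at (313,163), the pointer near (302,180) and the white pad at (235,217). Next I'll zoom in and take measurements.

Run:
```python
from h import *
c=dict(np.load('/tmp/top.npz')); f=c['frame']
cr=cv2.resize(f[140:265,200:392],None,fx=4,fy=4,interpolation=cv2.INTER_CUBIC); cr=cv2.convertScaleAbs(cr,alpha=1.3)
cv2.imwrite('pics/topcrop.png',cr[:,:,::-1])
W=cloud(c)
def pca(m,n):
    p=W[m&np.isfinite(W[...,2])]; r=cv2.minAreaRect((p[:,:2]*1000).astype(np.float32)); print(n,len(p),r,p[:,2].mean()); 
z=W[...,2]; roi=np.zeros(z.shape,bool); roi[135:270,195:395]=1
lab=lambda m:cv2.morphologyEx(m.astype(np.uint8),cv2.MORPH_OPEN,np.ones((3,3)))>0
pca(lab(roi&(z>.062)&(z<.09)),'housing')
pca(lab(roi&(z>.012)),'punch')
left=roi.copy(); left[:,262:]=0; left[:188]=0
pca(lab(left&(z>.040)&(z<.06)),'pad')
wh=roi.copy(); wh[:,:318]=0; wh[:200]=0
pca(lab(wh&(z>.043)&(z<.058)),'wheel')
pca(wh&(z>.08),'handle')
for n,u,v,h in[('wheel',350,228,.052),('handle',367,236,.097),('fork',283,165,.077),('round',313,163,.077),('ptr',302,172,.075)]: print(n,ray(c,u,v,h).round(4),W[v,u].round(4))
```

```text
housing 5499 ((632.3013305664062, 37.233245849609375), (429.9905090332031, 85.74312591552734), 84.71669006347656) 0.07163257848033547
punch 18362 ((566.29052734375, 43.26341247558594), (430.29559326171875, 261.87408447265625), 84.6834487915039) 0.043698891806256634
pad 1862 ((525.5636596679688, 187.96875), (90.6304931640625, 120.61424255371094), 85.90645599365234) 0.04956736422691203
wheel 1502 ((498.9123229980469, -84.09278869628906), (105.52465057373047, 109.1633529663086), 65.07491302490234) 0.05155934600150939
handle 53 ((475.95623779296875, -120.79306030273438), (16.256118774414062, 15.939279556274414), 63.44942092895508) 0.09499612797391165
wheel [ 0.4964 -0.0879  0.052 ] [ 0.496  -0.0871  0.0561]
handle [ 0.4737 -0.1182  0.097 ] [ 0.4738 -0.1185  0.0958]
fork [0.6432 0.0725 0.077 ] [0.6446 0.0725 0.072 ]
round [0.6484 0.0013 0.077 ] [0.6466 0.0018 0.0835]
ptr [0.6269 0.0273 0.075 ] [0.6256 0.0276 0.08  ]
```

View pics/topcrop.png

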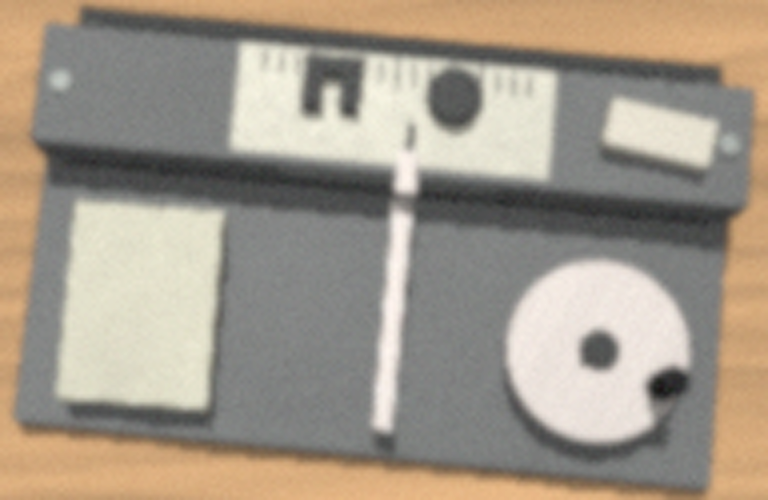

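Request:
arm_command(motion=[-0.3,0.54,-0.41,0,-0.6,-0.3,0.54,-0.41,0,-0.6,-0.3,0.54,-0.41,0,-0.6,-0.3,0.54,-0.41,0,-0.6,-0.3,0.54,-0.41,0,-0.6,-0.3,0.54,-0.41,0,-0.6,-0.3,0.54,-0.41,0,-0.6,-0.3,0.54,-0.41,0,-0.6,-0.3,0.54,-0.41,0,-0.6,-0.3,0.54,-0.41,0,-0.6,-0.3,0.54,-0.41,0,-0.6])

```text
clock: 1.48
tool_pos: [0.3014, -0.3235, 0.2311]
tcp_rot: [[-0.525, 0.851, -0.0], [0.851, 0.525, 0.0], [0.001, 0.0, -1.0]]
contact_force: [-1.1, -0.4, -0.2]
gripper_width: 0.352
```

```bash
cat >> h.py <<'E'
def rows(targets):
    """targets: (x,y,z,psi_deg) -> shift/turn fractions from the current pose"""
    s=env.get_state(); R=s['tcp_rot']; p=s['tool_pos']; psi0=np.degrees(np.arctan2(R[1,0],R[0,0]))
    print('now',p.round(4),'psi',round(psi0,1),'w',round(s['gripper_width'],3),'q6',s['joint_positions'][5].round(2),'F',s['contact_force'].round(1),'t',s['clock'])
    for x,y,z,ps in targets:
        d=R.T@(np.array([x,y,z])-p)/.4; t=-((ps-psi0+180)%360-180)/180
        print([round(float(v),3) for v in (*d,t)])
E
python3 -c "
from h import *
rows([(.474,-.1195,.17,224)])"
```

```text
now [ 0.3014 -0.3235  0.2311] psi 121.7 w 0.352 q6 -1.64 F [-1.1 -0.4 -0.2] t 1.475
[0.207, 0.635, 0.153, -0.568]
```

Request:
arm_command(motion=[-0.3,0.207,0.635,0.153,-0.568,-0.3,0.207,0.635,0.153,-0.568,-0.3,0.207,0.635,0.153,-0.568,-0.3,0.207,0.635,0.153,-0.568,-0.3,0.207,0.635,0.153,-0.568,-0.3,0.207,0.635,0.153,-0.568,-0.3,0.207,0.635,0.153,-0.568,-0.3,0.207,0.635,0.153,-0.568,-0.3,0.207,0.635,0.153,-0.568,-0.3,0.207,0.635,0.153,-0.568,-0.3,0.207,0.635,0.153,-0.568,-0.3,0.207,0.635,0.153,-0.568])

```text
clock: 2.98
tool_pos: [0.4739, -0.1196, 0.1701]
tcp_rot: [[-0.722, -0.692, -0.0], [-0.692, 0.722, 0.0], [0.0, 0.0, -1.0]]
contact_force: [-0.0, 0.9, -0.5]
gripper_width: 0.351
```

```bash
python3 -c "
from h import *
rows([(.474,-.1195,.066,224)])
c=cam('scene');
cr=cv2.resize(c['frame'][80:300,130:410],None,fx=2.8,fy=2.7); cv2.imwrite('pics/s1.png',cr[:,:,::-1])"
```

```text
now [ 0.4739 -0.1196  0.1701] psi -136.2 w 0.351 q6 -2.82 F [-0.   0.9 -0.5] t 2.975
[-0.0, -0.0, 0.26, -0.001]
```

View pics/s1.png

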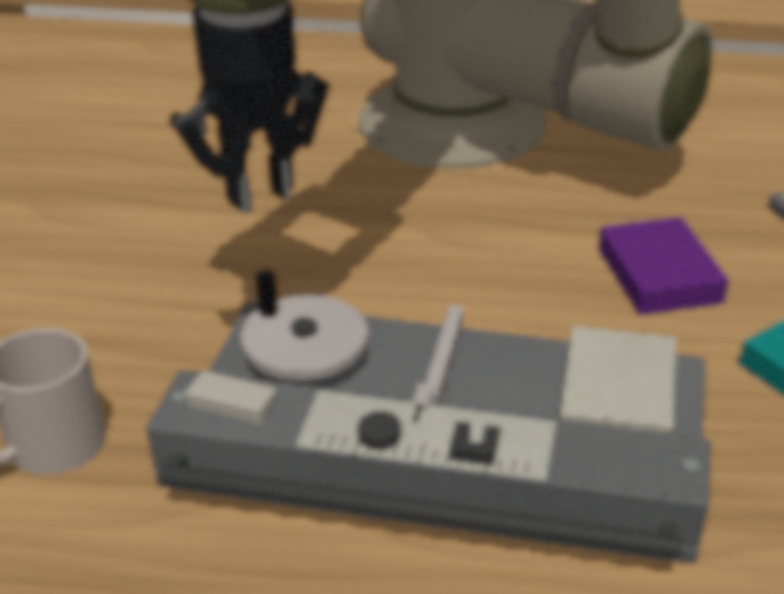

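The gripper hangs above and beside the handle. In this crop the handle top is at (266,275), the pointer tip at (418,418) and the fork gap at (476,432). I'll cross-check these against the top view.

```bash
python3 -c "
from h import *
c=dict(np.load('/tmp/scene.npz')); t=dict(np.load('/tmp/top.npz'))
a=np.radians(-5.3); E=np.array([[np.cos(a),np.sin(a)],[-np.sin(a),np.cos(a)]]); O=np.array([.565,.043])
for n,u,v,h in[('handle',266,275,.097),('ptr',418,418,.075),('gap',476,432,.084)]:
    p=ray(c,130+u/2.8,80+v/2.7,h); print('scene',n,p.round(4),E@(p[:2]-O))
for n,u,v,h in[('handle',667,380,.097),('wheel',599,352,.052),('ptr',411,126,.075),('gap',333,112,.08)]:
    p=ray(t,200+u/4,140+v/4,h); print('top',n,p.round(4),E@(p[:2]-O))
"
```

```text
scene handle [ 0.4799 -0.1185  0.097 ] [-0.06984656 -0.16864698]
scene ptr [0.6288 0.0294 0.075 ] [ 0.06473746 -0.00764157]
scene gap [0.6497 0.0755 0.084 ] [0.08133162 0.04016669]
top handle [ 0.4759 -0.1177  0.097 ] [-0.07385048 -0.1682766 ]
top wheel [ 0.4964 -0.0873  0.052 ] [-0.05622887 -0.1360329 ]
top ptr [0.6281 0.0255 0.075 ] [ 0.06444424 -0.01154957]
top gap [0.6351 0.0718 0.08  ] [0.06711714 0.03517265]
```

Request:
arm_command(motion=[-0.3,0,0,0.13,0,-0.3,0,0,0.2,0,-0.3,0,0,0.255,0,-0.3,0,0,0.255,0,-0.45,0,0,0.255,0,-0.5,0,0,0.255,0,-0.5,0,0,0.255,0])

```text
clock: 3.9
tool_pos: [0.4751, -0.1205, 0.0692]
tcp_rot: [[-0.72, -0.694, 0.003], [-0.694, 0.72, -0.002], [-0.001, -0.004, -1.0]]
contact_force: [3.0, -3.5, -2.2]
gripper_width: 0.249
```

```bash
cat > arc.py <<'E'
from h import *
import sys
a0,a1,n=map(float,sys.argv[1:4]); C=np.array([.4968,-.0871]); T=[]
for i in range(1,int(n)+1):
    ph=a0+(a1-a0)*i/n; r=np.radians(ph); T.append((*(C+.042*np.array([np.cos(r),np.sin(r)])),.068,ph-12))
rows(T)
E
python3 arc.py 236 140 12
```

```text
now [ 0.4751 -0.1205  0.0692] psi -136.0 w 0.249 q6 -2.83 F [ 3.  -3.5 -2.2] t 3.9
[0.008, 0.015, 0.003, 0.044]
[0.008, 0.03, 0.003, 0.089]
[0.006, 0.044, 0.003, 0.133]
[0.002, 0.058, 0.003, 0.178]
[-0.004, 0.072, 0.003, 0.222]
[-0.012, 0.084, 0.003, 0.266]
[-0.022, 0.095, 0.003, 0.311]
[-0.032, 0.105, 0.003, 0.355]
[-0.045, 0.113, 0.003, 0.4]
[-0.058, 0.12, 0.003, 0.444]
[-0.072, 0.124, 0.003, 0.489]
[-0.086, 0.127, 0.003, 0.533]
```

Request:
arm_command(motion=[-0.45,0.008,0.015,0.003,0.044,-0.45,0.008,0.03,0.003,0.089,-0.45,0.006,0.044,0.003,0.133,-0.45,0.002,0.058,0.003,0.178,-0.45,-0.004,0.072,0.003,0.222,-0.45,-0.012,0.084,0.003,0.266,-0.45,-0.022,0.095,0.003,0.311,-0.45,-0.032,0.105,0.003,0.355,-0.45,-0.045,0.113,0.003,0.4,-0.45,-0.058,0.12,0.003,0.444,-0.45,-0.072,0.124,0.003,0.489,-0.45,-0.086,0.127,0.003,0.533])

```text
clock: 5.4
tool_pos: [0.4637, -0.06, 0.0682]
tcp_rot: [[-0.613, 0.79, 0.001], [0.79, 0.613, -0.002], [-0.003, -0.0, -1.0]]
contact_force: [-3.3, -6.3, 3.2]
gripper_width: 0.28
```

```bash
python3 arc.py 140 44 12
```

```text
now [ 0.4637 -0.06    0.0682] psi 127.8 w 0.28 q6 -1.04 F [-3.3 -6.3  3.2] t 5.4
[0.001, 0.016, 0.0, 0.043]
[0.001, 0.031, 0.0, 0.088]
[-0.001, 0.045, 0.0, 0.132]
[-0.005, 0.059, 0.0, 0.177]
[-0.011, 0.073, 0.0, 0.221]
[-0.019, 0.085, 0.0, 0.265]
[-0.028, 0.096, 0.0, 0.31]
[-0.039, 0.106, 0.0, 0.354]
[-0.051, 0.115, 0.0, 0.399]
[-0.064, 0.121, 0.001, 0.443]
[-0.078, 0.126, 0.001, 0.488]
[-0.093, 0.128, 0.001, 0.532]
```

Request:
arm_command(motion=[-0.45,0.001,0.016,0,0.043,-0.45,0.001,0.031,0,0.088,-0.45,-0.001,0.045,0,0.132,-0.45,-0.005,0.059,0,0.177,-0.45,-0.011,0.073,0,0.221,-0.45,-0.019,0.085,0,0.265,-0.45,-0.028,0.096,0,0.31,-0.45,-0.039,0.106,0,0.354,-0.45,-0.051,0.115,0,0.399,-0.45,-0.064,0.121,0,0.443,-0.45,-0.078,0.126,0,0.488,-0.45,-0.093,0.128,0,0.532])

```text
clock: 6.9
tool_pos: [0.526, -0.0535, 0.0677]
tcp_rot: [[0.848, 0.53, -0.001], [0.53, -0.848, 0.006], [0.002, -0.006, -1.0]]
contact_force: [0.3, 20.4, 5.1]
gripper_width: 0.275
```

```bash
python3 arc.py 44 -20 8; python3 -c "
from h import *
c=cam('scene'); 
cr=cv2.resize(c['frame'][170:280,190:330],None,fx=4,fy=4,interpolation=cv2.INTER_CUBIC); cv2.imwrite('pics/s2.png',cr[:,:,::-1])"
```

```text
now [ 0.526  -0.0535  0.0677] psi 32.0 w 0.275 q6 0.68 F [ 0.3 20.4  5.1] t 6.9
[-0.002, 0.025, -0.001, 0.044]
[-0.002, 0.04, -0.001, 0.089]
[-0.004, 0.054, -0.001, 0.133]
[-0.008, 0.069, -0.001, 0.178]
[-0.014, 0.082, -0.001, 0.222]
[-0.021, 0.094, -0.001, 0.267]
[-0.031, 0.106, -0.001, 0.311]
[-0.042, 0.115, -0.001, 0.355]
```

View pics/s2.png

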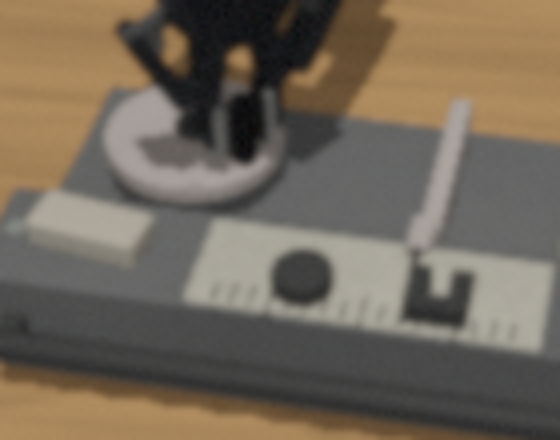

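The guide is moving correctly: the pointer is at (415,256) and the fork gap at (437,278) in this crop, so about 12 mm remain. I'll turn most of that and then measure again.

```bash
sed -i 's/\.042\*/.0435*/' arc.py; python3 arc.py 49 -6 7
```

```text
now [ 0.5268 -0.054   0.0678] psi 31.6 w 0.272 q6 0.69 F [ 3.  17.7  2.8] t 6.95
[-0.0, 0.013, -0.001, 0.014]
[0.001, 0.028, -0.001, 0.057]
[0.001, 0.043, -0.001, 0.101]
[-0.002, 0.058, -0.001, 0.145]
[-0.006, 0.072, -0.001, 0.188]
[-0.013, 0.085, -0.001, 0.232]
[-0.021, 0.098, -0.001, 0.276]
```

Request:
arm_command(motion=[-0.45,0,0.013,0,0.014,-0.45,0.001,0.028,0,0.057,-0.45,0.001,0.043,0,0.101,-0.45,-0.002,0.058,0,0.145,-0.45,-0.006,0.072,0,0.188,-0.45,-0.013,0.085,0,0.232,-0.45,-0.021,0.098,0,0.276])

```text
clock: 7.82
tool_pos: [0.5409, -0.0929, 0.0676]
tcp_rot: [[0.953, -0.304, 0.001], [-0.304, -0.953, 0.003], [0.0, -0.003, -1.0]]
contact_force: [1.3, 7.9, 0.7]
gripper_width: 0.271
```

```bash
python3 arc.py -6 -14 2; python3 -c "
from h import *
c=cam('scene'); np.savez('/tmp/s3',**c)
cr=cv2.resize(c['frame'][215:265,240:340],None,fx=8,fy=8,interpolation=cv2.INTER_CUBIC); cv2.imwrite('pics/s3.png',cr[:,:,::-1])"
```

```text
now [ 0.5409 -0.0929  0.0676] psi -17.7 w 0.271 q6 1.49 F [1.3 7.9 0.7] t 7.825
[-0.002, 0.005, -0.001, 0.024]
[-0.001, 0.013, -0.001, 0.046]
```

View pics/s3.png

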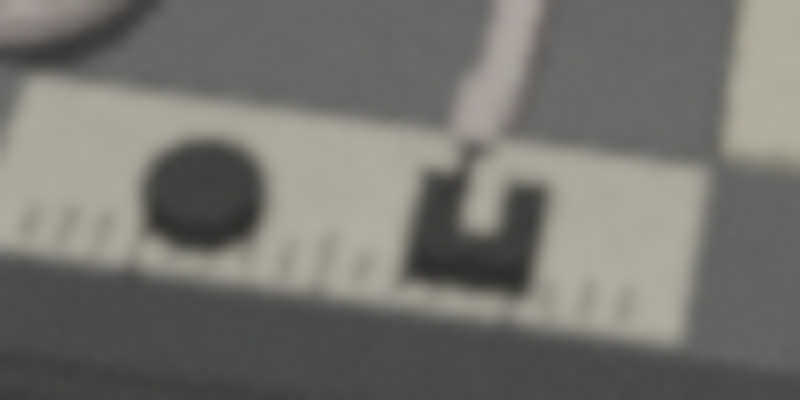

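The pointer tip is at (470,155) and the gap centreline is near (491,155), so about 5 mm (roughly 29°) remain.

```bash
python3 arc.py -7.5 -35.5 4; python3 -c "
from h import *
c=dict(np.load('/tmp/s3.npz'))
a=np.radians(-5.3); E=np.array([[np.cos(a),np.sin(a)],[-np.sin(a),np.cos(a)]]); O=np.array([.565,.043])
for n,u,v,h in[('ptr',470,152,.075),('pl',443,180,.084),('pr',528,188,.084)]:
    p=ray(c,240+u/8,215+v/8,h); print(n,E@(p[:2]-O))
"
```

```text
now [ 0.5408 -0.0937  0.0676] psi -18.0 w 0.275 q6 1.5 F [ 3.7  6.3 -0.1] t 7.875
[-0.001, 0.012, -0.001, 0.047]
[-0.001, 0.025, -0.001, 0.086]
[-0.003, 0.038, -0.001, 0.125]
[-0.006, 0.051, -0.001, 0.164]
ptr [0.0538359 0.0331409]
pl [0.07570114 0.02931251]
pr [0.07428916 0.05184205]
```

Request:
arm_command(motion=[-0.45,-0.001,0.012,0,0.047,-0.45,-0.001,0.025,0,0.086,-0.45,-0.003,0.038,0,0.125,-0.45,-0.006,0.051,0,0.164,-0.45,-0.006,0.051,0,0.164])

```text
clock: 8.5
tool_pos: [0.5322, -0.1126, 0.0677]
tcp_rot: [[0.682, -0.732, 0.001], [-0.732, -0.682, 0.001], [-0.0, -0.002, -1.0]]
contact_force: [1.5, 3.6, -0.8]
gripper_width: 0.273
```

```bash
python3 arc.py -35 -40 1; python3 -c "
from h import *
c=cam('scene'); np.savez('/tmp/s4',**c); t=cam('top'); np.savez('/tmp/t4',**t)
cr=cv2.resize(c['frame'][222:257,265:320],None,fx=12,fy=12,interpolation=cv2.INTER_CUBIC)
cr2=cv2.resize(t['frame'][145:195,265:320],None,fx=12,fy=12,interpolation=cv2.INTER_CUBIC)[:420]
cv2.imwrite('pics/s4.png',np.hstack([cr,cr2])[:,:,::-1][:, ::1] if 0 else cv2.resize(np.vstack([cr,cr2]),None,fx=.7,fy=.7)[:,:,::-1])"
```

```text
now [ 0.5322 -0.1126  0.0677] psi -47.0 w 0.273 q6 1.96 F [ 1.5  3.6 -0.8] t 8.5
[0.001, 0.008, -0.001, 0.028]
```

View pics/s4.png

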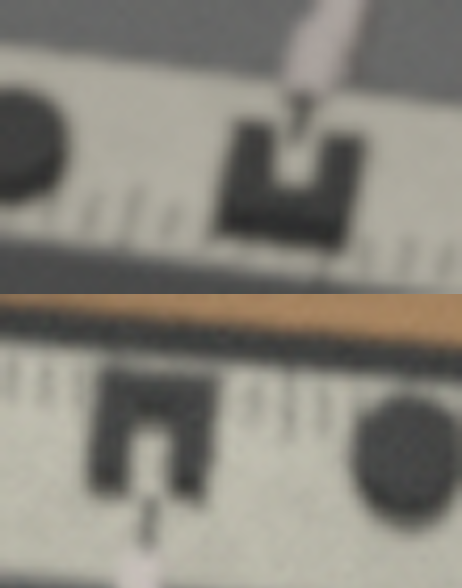

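In both views the pointer tip stands opposite the gap's centreline: scene (298,125) against gap (300,130), top (149,510) against gap (150,490). I'll release the handle and lift off.

Request:
arm_command(motion=[-0.3,0,0,0,0,-0.2,0,0,0,0,-0.2,0,0,0,0,-0.2,0,0,-0.12,0,-0.2,0,0,-0.28,0,-1,0,0,-0.28,0,-1,0,0,-0.28,0])

```text
clock: 9.48
tool_pos: [0.5318, -0.1132, 0.1785]
tcp_rot: [[0.683, -0.73, -0.001], [-0.73, -0.683, 0.0], [-0.0, 0.0, -1.0]]
contact_force: [-0.6, -0.3, -0.9]
gripper_width: 0.003
```

```bash
python3 -c "
from h import *
rows([(.5317,.254,.17,84.7)])"
```

```text
now [ 0.5318 -0.1132  0.1785] psi -46.9 w 0.003 q6 1.96 F [-0.6 -0.3 -0.9] t 9.475
[-0.671, -0.627, 0.021, -0.731]
```

Request:
arm_command(motion=[-1,-0.671,-0.627,0.021,-0.731,-1,-0.671,-0.627,0.021,-0.731,-1,-0.671,-0.627,0.021,-0.731,-1,-0.671,-0.627,0.021,-0.731,-1,-0.671,-0.627,0.021,-0.731,-1,-0.671,-0.627,0.021,-0.731,-1,-0.671,-0.627,0.021,-0.731,-1,-0.671,-0.627,0.021,-0.731,-1,-0.671,-0.627,0.021,-0.731,-1,-0.671,-0.627,0.021,-0.731,-1,-0.671,-0.627,0.021,-0.731,-1,-0.671,-0.627,0.021,-0.731])

```text
clock: 10.98
tool_pos: [0.5314, 0.2538, 0.1685]
tcp_rot: [[0.133, 0.991, -0.004], [0.991, -0.133, -0.001], [-0.001, -0.003, -1.0]]
contact_force: [-0.4, -0.8, -0.3]
gripper_width: -0.002
```

```bash
python3 -c "
from h import *
rows([(.5317,.254,.17,84.7),(.5317,.254,.03,84.7)])"
```

```text
now [0.5314 0.2538 0.1685] psi 82.3 w -0.002 q6 0.38 F [-0.4 -0.8 -0.3] t 10.975
[0.001, 0.001, -0.004, -0.013]
[0.001, 0.002, 0.346, -0.013]
```

Request:
arm_command(motion=[-1,0,0,0.12,-0.013,-1,0,0,0.24,-0.013,-1,0,0,0.32,-0.013,-1,0,0,0.346,-0.013,-1,0,0,0.346,-0.013])

```text
clock: 11.6
tool_pos: [0.5318, 0.254, 0.0316]
tcp_rot: [[0.099, 0.995, -0.001], [0.995, -0.099, -0.0], [-0.001, -0.001, -1.0]]
contact_force: [-0.4, -0.2, 0.1]
gripper_width: 0.001
```

Request:
arm_command(motion=[-1,-0.02,0,0,0,-1,-0.035,0,0,0,-1,-0.05,0,0,0,-1,-0.065,0,0,0,-1,-0.08,0,0,0,-1,-0.095,0,0,0,-1,-0.11,0,0,0,-1,-0.12,0,0,0,-1,-0.13,0,0,0,-1,-0.135,0,0,0])

```text
clock: 12.85
tool_pos: [0.5266, 0.2001, 0.0321]
tcp_rot: [[0.099, 0.995, -0.0], [0.995, -0.099, -0.0], [-0.0, -0.0, -1.0]]
contact_force: [0.6, 3.8, 3.7]
gripper_width: -0.0
```

Run:
```python
from h import *
rows([]); t=cam('top'); np.savez('/tmp/t5',**t)
cr=cv2.resize(t['frame'][140:265,200:392],None,fx=4,fy=4,interpolation=cv2.INTER_CUBIC); cr=cv2.convertScaleAbs(cr,alpha=1.3)
cv2.imwrite('pics/t5.png',cr[:,:,::-1])
```

```text
now [0.5266 0.2001 0.0321] psi 84.3 w -0.0 q6 0.25 F [0.6 3.8 3.7] t 12.85
```

View pics/t5.png

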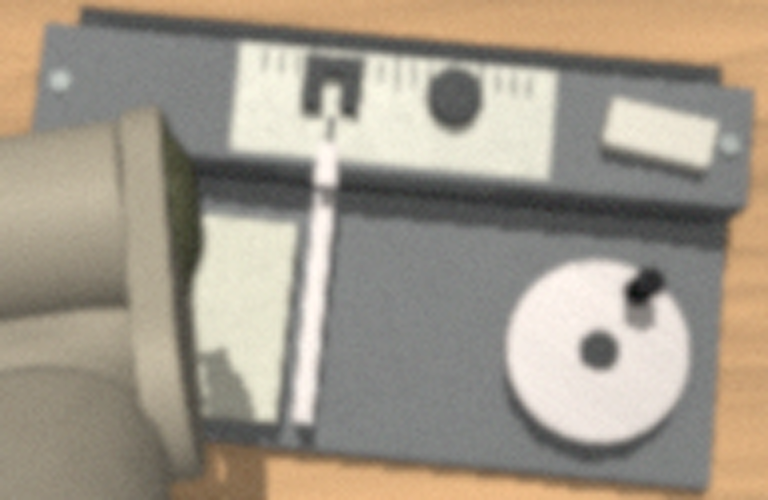

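The pad's edge runs (298,222)–(277,422) and the guide's runs (310,222)–(290,425), so they're nearly parallel with a gap of about 7 mm. I'll go on in small steps and watch the force.

Request:
arm_command(motion=[-1,-0.006,0,0,0,-1,-0.012,0,0,0,-1,-0.017,0,0,0,-1,-0.017,0,0,0])

```text
clock: 13.4
tool_pos: [0.5259, 0.1932, 0.032]
tcp_rot: [[0.099, 0.995, -0.001], [0.995, -0.099, -0.001], [-0.001, -0.0, -1.0]]
contact_force: [0.8, 1.5, 1.1]
gripper_width: 0.0
```

Request:
arm_command(motion=[-1,-0.003,0,0,0,-1,-0.003,0,0,0])

```text
clock: 13.65
tool_pos: [0.5257, 0.1922, 0.032]
tcp_rot: [[0.099, 0.995, -0.0], [0.995, -0.099, -0.0], [-0.0, -0.0, -1.0]]
contact_force: [0.4, 2.4, 1.1]
gripper_width: -0.001
```

Request:
arm_command(motion=[-1,-0.003,0,0,0,-1,-0.003,0,0,0])

```text
clock: 13.9
tool_pos: [0.5254, 0.1913, 0.032]
tcp_rot: [[0.099, 0.995, -0.001], [0.995, -0.099, 0.0], [0.0, -0.001, -1.0]]
contact_force: [-1.2, 3.5, 0.4]
gripper_width: -0.005
```

Request:
arm_command(motion=[-1,-0.003,0,0,0,-1,-0.003,0,0,0])

```text
clock: 14.15
tool_pos: [0.5249, 0.191, 0.032]
tcp_rot: [[0.099, 0.995, -0.001], [0.995, -0.099, 0.002], [0.002, -0.002, -1.0]]
contact_force: [-2.1, 9.2, 0.9]
gripper_width: 0.002
```

Request:
arm_command(motion=[-1,-0.002,0,0,0,-1,-0.002,0,0,0,-1,-0.002,0,0,0])

```text
clock: 14.52
tool_pos: [0.5249, 0.191, 0.032]
tcp_rot: [[0.099, 0.995, -0.001], [0.995, -0.099, 0.003], [0.003, -0.001, -1.0]]
contact_force: [-1.3, 14.0, 0.1]
gripper_width: 0.003
```

The force is 14 N and the block has stopped against the guide. I'll back off along the same line, lift, move clear and check.

Request:
arm_command(motion=[-1,0.02,0,0,0,-1,0.06,0,0,0,-1,0.06,0,0,0,-1,0.06,0,-0.15,0,-1,0.06,0,-0.3,0,-1,0.06,0,-0.45,0,-1,0.3,0,-0.45,0,-1,0.4,-0.4,-0.45,0,-1,0.4,-0.5,-0.45,0,-1,0.4,-0.5,-0.45,0,-1,0.4,-0.5,-0.45,0,-1,0.4,-0.5,-0.45,0])

```text
clock: 16.02
tool_pos: [0.3411, 0.3685, 0.2124]
tcp_rot: [[0.096, 0.995, 0.0], [0.995, -0.096, -0.0], [-0.0, 0.0, -1.0]]
contact_force: [0.5, 0.2, -0.2]
gripper_width: -0.001
```

Run:
```python
from h import *
rows([]); t=cam('top')
cr=cv2.resize(t['frame'][140:265,200:392],None,fx=4,fy=4,interpolation=cv2.INTER_CUBIC); cr=cv2.convertScaleAbs(cr,alpha=1.3)
cv2.imwrite('pics/t6.png',cr[:,:,::-1])
```

```text
now [0.3411 0.3685 0.2124] psi 84.5 w -0.001 q6 0.68 F [ 0.5  0.2 -0.2] t 16.025
```

View pics/t6.png

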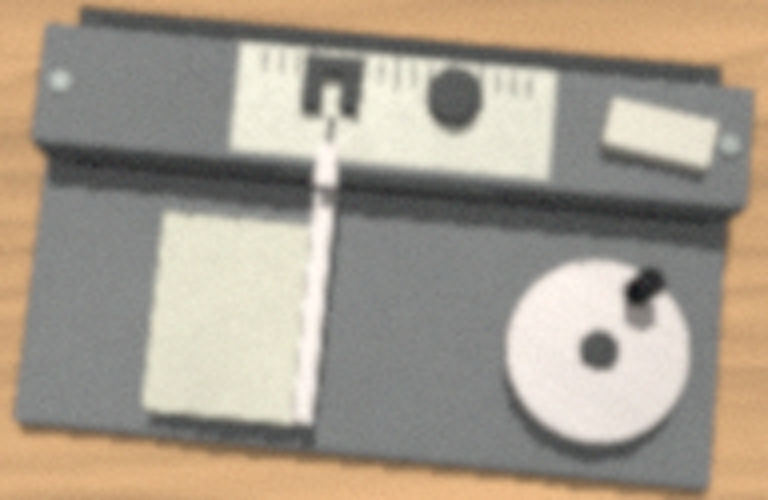

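The block lies flush along the guide with no visible gap from (312,225) to (293,425). The pointer at (331,128) is still opposite the gap at (332,105), and nothing else has moved.

```bash
python3 -c "
from h import *
env.hand_in(); print('ok')"
```

```text
the job is handed in; nothing more can be done
ok
```

The job is done and handed in at about 16 s on the robot's clock, well under the 58 s limit; no verdict was reported.

- **Guide:** I turned the crank wheel clockwise in five stages, with the fingers loosely around the handle, until the pointer stood opposite the fork gap. Both cameras put it within about 1 mm of the gap's centre by eye.
- **Note block:** I slid it along the bed with shut fingers at the middle of its outer face. It stopped against the guide, and I pressed to 14 N, more than the 10 N suggested but below the 25 N that would move the guide.
- **Last checks:** After I backed off and lifted clear, the final top view showed no gap between block and guide. The pointer was still opposite the fork gap, the eraser had not moved, and the robot was touching nothing. That view was cropped to the punch, so I did not recheck the stapler and mug, but the arm never went near them.
- **Disagreement:** Part-way through turning, the camera estimates of the distance left differed by about 2–3 mm (5 against 7.5 mm). I settled it with the close-up views from both cameras.

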